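# Slide a weldment out of its covered jig

## Task

The finished weldment is shut in the covered bay of the welding jig. Draw the stop bolt right back and leave it back, slide the weldment out through the open end of the bay, and leave it standing at rest on the floor of the jig's outfeed tray, wholly past the bolt. Never tip it over, and do not disturb the other things on the bench.

Things in the scene. Friction and masses are not known exactly. Their poses are not given: they have to be found in the camera images.
- jig: Welding jig fixed to the bench, grey base plate 160 (x) by 365 (y) by 12 mm. Origin: middle of the bay's mouth, at bench level. Its own -y points from the mouth out along the tray, +y into the bay, z up; yaw varies. Bay: y 0 to 135 mm, 66 mm wide between its walls, floor at z 12 mm, back wall y 135 to 145 mm with top at z 52 mm.
- roof (a point): Middle of the bay's steel roof, at the height of its top (jig x 0, y 72, z 52 mm). The roof is 82 mm wide, reaches from y 0 to 145 mm, underside at z 46 mm; a 44 mm wide slot along its middle (jig y) is open at the mouth. The weldment cannot be lifted out through it. Axes as the jig's.
- tray (a point): Middle of the outfeed tray's floor (jig x 0, y -111, z 12 mm). The tray runs from jig y -22 to -200 mm between two kerbs 84 mm apart, 10 mm thick, top at z 22 mm; at its end a stop from y -200 to -212 mm, top at z 26 mm. Axes as the jig's.
- weldment_mid (a point): Steel weldment, loose in the bay, slides easily, 0.5 to 0.75 kg: flat tube 60 (x) by 120 (y) by 30 mm high with an upright pipe stub, 34 mm diameter, 70 mm tall, on the middle of its top, up through the roof slot. Point on the stub's axis, 50 mm above the underside, 50 mm below the stub's top (62 mm above the bench in the jig). Axes nearly the jig's. Push low on the stub: it can tip.
- bolt (a joint): Stop bolt, a bar across the mouth (jig y -4 to -18 mm, z 16 to 34 mm; fixed keeper over it at x -48 mm, top z 42 mm). Slides along the jig's own -x, in m: starts at 0 to 0.012, blocking the weldment; 0.065 is right back, at its stop; the mouth is clear above 0.043. Stays where it is left; moving it takes about 3 N.
- bolt_post (a point): The bolt's upright round steel post, 18 mm diameter, from z 34 mm (bar's top) to z 100 mm above the bench; this point is on its axis, 80 mm above the bench. With the bolt at 0 it is at x -62, y -11 mm in the jig's frame; it moves along the jig's -x with the bolt, over a low fixed rail.
- pipe_piece: Bystander: dark upright pipe section, 90 mm outside diameter, 75 mm tall; origin at the centre of its underside.
- pot: Bystander: green open pot, 90 mm diameter, 100 mm tall; origin at the centre of its underside.
- hammer: Bystander: hammer 240 mm long, lying on the bench along its own x; origin under its middle.
- brush: Bystander: brush 200 mm long, lying on the bench along its own x; origin under its middle.
There are look-alikes about, which are no part of the job. Leave any brown or orange look-alike of the part that bears weldment_mid alone.

How it is judged:
At the end, for the whole second after the job is handed in: The weldment stands upright (within 0.08 rad) and at rest on the tray floor (height within about 5 mm), between the kerbs, wholly past the bolt: its stub's axis at least 76 mm out from the mouth. The bolt is drawn back more than 45 mm (y of weldment_mid in the frame of jig between -0.16 and -0.076 m and x of weldment_mid in the frame of jig between -0.025 and 0.025 m and z of weldment_mid in the frame of jig between 0.056 and 0.066 m and angle between weldment_mid's own z axis and vertical below 0.08 rad and value of joint bolt above 0.045 m and linear speed of weldment below 0.01 m/s); the robot touches nothing.
It fails at once if the weldment is tipped (more than 0.4 rad) (angle between weldment_mid's own z axis and vertical above 0.4 rad).
It fails at once if the pipe piece is moved more than 40 mm (distance of pipe_piece from where it was at the start of the episode above 0.04 m).
It fails at once if the pot is moved more than 40 mm (distance of pot from where it was at the start of the episode above 0.04 m).
It fails at once if the hammer is moved more than 40 mm (distance of hammer from where it was at the start of the episode above 0.04 m).
It fails at once if the brush is moved more than 40 mm (distance of brush from where it was at the start of the episode above 0.04 m).
It also fails if it takes over 51 s, if anything falls off the work surface, if the arm or the gripper's body presses on something with over 40 N, if the wrist force passes 120 N, or if a joint passes its speed limit or range.

## Robot

A 6-joint arm with a two-finger parallel gripper is mounted at the origin on the work surface. World frame = base frame: x ahead of the robot, y to its left, z up, the work surface at z = 0. Lengths are in m, angles in rad, forces in N, time in s.
With the tool pointing down it reaches from about 0.25 to 0.725 m from the base axis. Payload 4 kg.
Tool frame: the origin (TCP) lies on the front face of the gripper's body, between the roots of the fingers; the fingertips stand 73 mm ahead of it and the grasp point (between the pads) lies 54 mm ahead of it; z points along the fingers, y is the line along which they close (so a half turn about z gives the same grasp; the last joint's range is limited). The gripper opens to 85 mm and grips with 20 to 120 N. Pads are 22 mm wide; open, the fingers measure 114 mm over their backs; the gripper's body (76 mm by 85 mm) begins 54 mm behind the grasp point. The pads swing forward as they close: fully open they stand 13 mm farther back than shut.
Start: joints at [-1.26, 0.241, 0.005, 1.335, 0, 1.571], TCP at [0.153, -0.476, 0.304] pointing down, gripper open.
Joint ranges: [-2.72, 2.72], [-1.05, 1.87], [-1.09, 1.28], [-1.99, 2.15], [-1.42, 1.44], [-3.14, 3.14]. Speed limits (rad/s): [2.79, 2.79, 3.14, 3.14, 3.14, 3.14].

## Interface

Orientations are given as a unit quaternion [x, y, z, w].
In Python, from workcell import bot gives the robot as it stands. The module is installed in compiled form; this text tells all that it offers.
- The arm moves only by the tool step_arm, never from a script. Its argument "rows" is a list of rows, each a list of 2 entries, a list of its own where there are three numbers: the shift along the tool's x, y, z in mm, then the turn about the tool's z in degrees. A call has 1 to 12 rows; each row is the pose to reach, as a shift and turn from the pose commanded when the call began, along the tool's axes at that moment; what a row does not reach only later rows make up. A row lasts 1/8 s, in which the tool goes at most 62.5 mm and 10.7 degrees, less where a joint would pass 70% of its speed; a pose out of reach is approached as far as the arm can. A call with a gripper value outside its range is refused whole. "claw" is the gripper's target within -1 to 1 (shut at 1, half-way at 0, fully open at -1), set as the call begins (left out, the last holds). The fingers move at their own pace and stop on an object; the grip force is fixed at half the most. Time passes only in rows, so rows that repeat a pose let the fingers close. It gives the time, the measured TCP pose, the force, the opening and the grip force at its end, in the units of the state.
- bot.get_obs(): the state, without advancing time (a new reading comes with each control period).
- bot.camera(name): name is "scene" or "top" or "wrist"; returns (picture, depth): 400x640x3 uint8, red, green, blue; 400x640 float32, m along the optical axis (not along the pixel's ray), 0 where there is no reading.
- bot.camera_params(name): a dict with "fx", "fy", "cx", "cy" (pixels), "D" ([k1, k2, p1, p2, k3] as OpenCV has them; the pictures are not rectified), "pose" (4x4, takes a point from camera to world coordinates). Camera axes: x right, y up, looking along -z (the intrinsics and any distortion apply to the point x, -y, -z); pixel columns grow to the right and rows downward; lengths in m; the calibration is good to about 2 mm. A picture is of the moment at which its call begins: read the wrist's pose just before it. camera_params takes no time and is no camera call; for the wrist camera it gives the pose at the moment of the call.
- bot.job_done(): hands the job in; it is judged then, once.
Trained networks look in the newest picture that a camera, given by its name, has taken for a name from the list of things; names that differ only in an ending like _2 or _b are one class to them, and where a whole thing is asked for, a point or a joint stands for the part that bears it (a point fixed in the world has none). Each returns a list of dicts, best first, with "score" (0 to 1); they miss things now and then, are a little off and sometimes report something else, mostly with a low value. They report only what shows in the picture. A call takes as long as a camera call. They do not tell look-alikes from the thing itself.
- bot.trace(target, camera): "pixels" (400x640 bool, what is visible of it) and "uv" ([column, row] in pixels, amid what is visible of it).
The state is a dict: "clock": time; "joint_pos": joint angles; "joint_vel": joint speeds; "tau": joint torques, N m; "eef_pos": TCP position; "tool_rot": TCP orientation; "ft_force": force on the tool from outside, world axes, zero at the start; "ft_torque": the same for the moment, N m; "grip_width": finger opening in m; "grasp_force": force on a finger pad.
Only numpy, scipy, OpenCV 4.12 (cv2) and the standard library are available. Lean on these libraries where they do the work, as an engineer would, in place of code of your own. Each camera call takes 0.05 s, during which the arm holds its last target. There are 200 camera calls.

## Working session

There is one attempt and no reset: what is moved stays moved. The work goes in short steps, Python scripts to look and compute and a tool call to move; the robot and the scene stay as the last step left them, time stands still between calls to the robot, and variables do not carry over. Pictures are saved under pics/ and viewed, at most 10 in all, crops included, and the job is handed in when it is done.

Besides the shell and the picture viewer there is one more tool, called after ">>>" as a command line: name --argument value ..., lists and objects as JSON in quotes. step_arm: Moves the arm, as the interface text tells. Its arguments: {"type":"object","properties":{"rows":{"type":"array"},"claw":{"type":"number"}},"required":["rows"]}

```bash
mkdir -p pics
cat > h.py <<'E'
import numpy as np, cv2
from workcell import bot
def deproj(cam, uv, depth, P):
    K=np.array([[P["fx"],0,P["cx"]],[0,P["fy"],P["cy"]],[0,0,1]])
    uv=np.atleast_2d(np.asarray(uv,float))
    n=cv2.undistortPoints(uv.reshape(-1,1,2),K,np.array(P["D"],float)).reshape(-1,2)
    d=np.asarray(depth).reshape(-1,1)
    c=np.hstack([n[:,:1]*d,-n[:,1:]*d,-d,np.ones_like(d)])
    return (c@np.array(P["pose"]).T)[:,:3]
def mask_pts(cam,m,D,P):
    v,u=np.nonzero(m&(D>0)); return deproj(cam,np.c_[u,v],D[v,u],P)
E
cat > a.py <<'E'
from h import *
print(bot.get_obs()["tool_rot"])
for c in ["top","scene"]:
    P=bot.camera_params(c); I,D=bot.camera(c); cv2.imwrite(f"pics/{c}1.png",I[:,:,::-1])
    np.savez(f"{c}.npz",I=I,D=D)
    for t in ["jig","weldment_mid","bolt","bolt_post","pipe_piece","pot","hammer","brush"]:
        for r in bot.trace(t,c)[:3]:
            p=mask_pts(c,r["pixels"],D,P)
            if len(p): print(c,t,round(r["score"],2),np.round(r["uv"]),len(p),np.round(np.median(p,0),3),np.round(np.percentile(p,2,axis=0),3),np.round(np.percentile(p,98,axis=0),3))
E
python3 a.py
```

```text
[ 9.87948762e-01  1.54777849e-01 -1.50437874e-04 -1.01921651e-03]
top jig 0.98 [320. 172.] 5977 [0.569 0.023 0.015] [ 0.476 -0.133  0.006] [0.656 0.211 0.058]
top weldment_mid 0.86 [274. 239.] 935 [0.364 0.146 0.032] [0.319 0.093 0.004] [0.411 0.206 0.104]
top weldment_mid 0.74 [279. 173.] 646 [0.553 0.14  0.045] [0.531 0.086 0.037] [0.581 0.201 0.117]
top weldment_mid 0.65 [350. 245.] 888 [ 0.347 -0.067  0.032] [ 0.306 -0.126  0.002] [ 0.387 -0.014  0.105]
top bolt_post 0.7 [307. 187.] 134 [0.513 0.054 0.038] [0.48  0.043 0.024] [0.563 0.066 0.105]
top pipe_piece 0.67 [189. 199.] 525 [0.458 0.388 0.06 ] [0.414 0.34  0.008] [0.496 0.423 0.081]
top pot 0.89 [468. 203.] 947 [ 0.48  -0.42   0.048] [ 0.436 -0.447  0.001] [ 0.516 -0.364  0.104]
top hammer 0.92 [169. 157.] 796 [0.597 0.468 0.026] [0.504 0.428 0.015] [0.728 0.534 0.033]
top hammer 0.22 [187. 204.] 651 [0.454 0.389 0.056] [ 0.412  0.34  -0.001] [0.498 0.424 0.081]
top brush 0.6 [478. 162.] 746 [ 0.602 -0.443  0.019] [ 0.539 -0.492  0.002] [ 0.704 -0.381  0.026]
scene jig 0.87 [303. 231.] 4369 [0.586 0.049 0.012] [ 0.471 -0.13   0.002] [0.66  0.222 0.056]
scene weldment_mid 0.66 [340. 186.] 729 [ 0.358 -0.056  0.028] [ 0.294 -0.13  -0.004] [ 0.397 -0.006  0.101]
scene weldment_mid 0.63 [329. 247.] 537 [0.559 0.157 0.045] [0.528 0.088 0.037] [0.578 0.201 0.114]
scene weldment_mid 0.57 [375. 230.] 739 [0.378 0.161 0.029] [0.33  0.102 0.006] [0.418 0.212 0.1  ]
scene bolt 0.62 [322. 224.] 214 [0.504 0.058 0.034] [ 0.464  0.024 -0.   ] [0.566 0.069 0.101]
scene bolt_post 0.7 [325. 224.] 164 [0.504 0.058 0.036] [0.488 0.044 0.017] [0.567 0.068 0.101]
scene pipe_piece 0.59 [402. 292.] 772 [0.459 0.387 0.049] [0.42  0.345 0.002] [0.504 0.427 0.077]
scene hammer 0.68 [383. 348.] 960 [0.593 0.473 0.023] [0.51  0.433 0.012] [0.734 0.54  0.028]
scene brush 0.54 [229. 150.] 354 [ 0.61  -0.44   0.017] [ 0.54  -0.49   0.002] [ 0.708 -0.38   0.023]
```

View pics/top1.png

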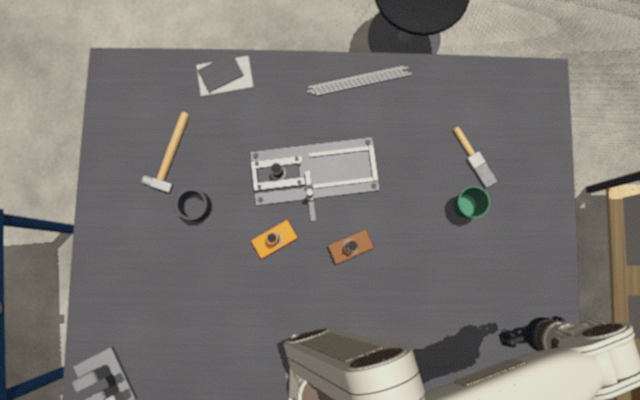

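View pics/scene1.png

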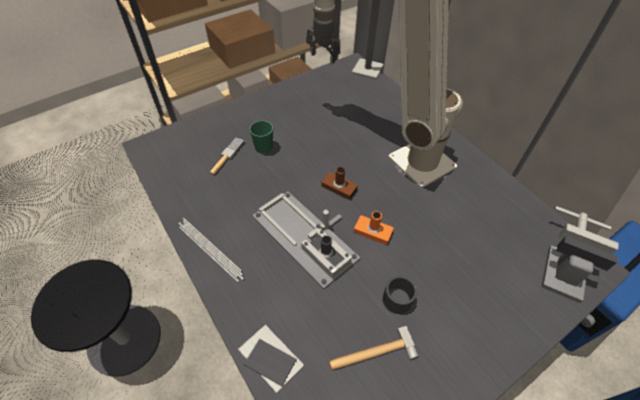

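```bash
cat > b.py <<'E'
from h import *
from scipy.optimize import minimize
for c in ["top","scene"]:
    z=np.load(c+".npz"); D=z["D"]; P=bot.camera_params(c)
    v,u=np.nonzero(D>0); p=deproj(c,np.c_[u,v],D[v,u],P)
    box=(p[:,0]>.44)&(p[:,0]<.7)&(p[:,1]>-.17)&(p[:,1]<.26)
    q=p[box]
    print(c,"n floor",((q[:,2]>.008)&(q[:,2]<.016)).sum())
    def circ(m,n):
        s=q[m]; 
        if len(s): print(c,n,len(s),np.round(s.mean(0),4),np.round(s.min(0),3),np.round(s.max(0),3))
    circ((q[:,2]>.11),"stub top")
    circ((q[:,2]>.09)&(q[:,2]<.107)&(q[:,1]<.09),"post top")
    roof=q[(q[:,2]>.048)&(q[:,2]<.057)&(q[:,1]>.04)]
    base=q[(q[:,2]>.007)&(q[:,2]<.06)]
    for n,s in (("roof",roof),("base",base)):
        r=cv2.minAreaRect((s[:,:2]*1000).astype(np.float32)); print(c,n,len(s),r)
E
python3 b.py
```

```text
top n floor 3397
top stub top 102 [0.5548 0.1442 0.1141] [0.539 0.129 0.11 ] [0.57  0.16  0.122]
top post top 34 [0.4926 0.0501 0.1002] [0.485 0.043 0.093] [0.502 0.057 0.106]
top roof 616 ((535.9267578125, 130.76275634765625), (122.56726837158203, 166.0749053955078), 8.410565376281738)
top base 6577 ((569.6857299804688, 44.86824035644531), (259.3659973144531, 429.62945556640625), 0.168617844581604)
scene n floor 2535
scene stub top 77 [0.5592 0.146  0.1121] [0.543 0.129 0.11 ] [0.574 0.163 0.116]
scene post top 28 [0.4962 0.0528 0.0976] [0.489 0.044 0.093] [0.506 0.06  0.103]
scene roof 485 ((541.3670043945312, 137.71139526367188), (116.45472717285156, 157.51028442382812), 8.026389122009277)
scene base 4370 ((561.28759765625, 47.10699462890625), (393.46112060546875, 241.90194702148438), 87.30872344970703)
```

The top view shows the jig centred at (315,172), the dark stub of the real weldment at (277,171) and the bolt post at (309,190). The orange (274,239) and brown (350,245) look-alikes are on the robot's side. The scene view agrees. I'll move above the jig and refine with the wrist camera.

>>> step_arm --rows '[[[45,-36,0],-6.5],[[90,-72,0],-13],[[134,-108,0],-20],[[178,-144,0],-26],[[223,-180,0],-33],[[268,-216,0],-40],[[312,-253,0],-46],[[357,-289,0],-53],[[401,-325,0],-60],[[446,-361,0],-66],[[490,-397,0],-73],[[535,-433,0],-79]]' --claw -1

```text
clock: 2.4
eef_pos: [0.5307, 0.1016, 0.304]
tool_rot: [0.662, 0.749, 0.0, 0.0]
ft_force: [-0.0, -0.5, 0.2]
grip_width: 0.0852
grasp_force: 0.0
```

```bash
cat > c.py <<'E'
from h import *
from scipy.spatial.transform import Rotation as R
o=bot.get_obs(); print(o["clock"],o["eef_pos"],R.from_quat(o["tool_rot"]).as_matrix().round(4).tolist(),np.round(o["joint_pos"],2))
c="wrist"; P=bot.camera_params(c); I,D=bot.camera(c); cv2.imwrite("pics/w1.png",I[:,:,::-1]); np.savez("wrist.npz",I=I,D=D,pose=P["pose"])
for t in ["jig","weldment_mid","bolt_post"]:
    for r in bot.trace(t,c)[:3]:
        p=mask_pts(c,r["pixels"],D,P)
        if len(p)>20: print(t,round(r["score"],2),np.round(r["uv"]),len(p),np.round(np.median(p,0),3))
v,u=np.nonzero(D>0); q=deproj(c,np.c_[u,v],D[v,u],P)
def s(n,m):
    a=q[m]
    if len(a): (x,y),r=cv2.minEnclosingCircle((a[:,:2]*1000).astype(np.float32)); print(n,len(a),np.median(a,0).round(4),"circ",round(x,1),round(y,1),round(r,1))
near=lambda x,y,r:np.hypot(q[:,0]-x,q[:,1]-y)<r
s("stub",near(.557,.145,.03)&(q[:,2]>.106)&(q[:,2]<.12))
s("post",near(.495,.0515,.025)&(q[:,2]>.094)&(q[:,2]<.106))
for n,a,b in (("roof",.048,.056),("kerb/plate",.008,.03)):
    m=(q[:,2]>a)&(q[:,2]<b)&(q[:,0]>.44)&(q[:,0]<.7); 
    if m.sum(): print(n,m.sum(),cv2.minAreaRect((q[m][:,:2]*1000).astype(np.float32)))
E
python3 c.py
```

```text
2.4 [0.53068361 0.10162645 0.30403238] [[-0.1224, 0.9925, 0.0006], [0.9925, 0.1224, -0.0002], [-0.0002, 0.0005, -1.0]] [ 0.19  0.32  0.11  1.36 -0.    1.64]
jig 0.65 [329. 210.] 27866 [0.568 0.053 0.013]
weldment_mid 0.73 [176. 112.] 7149 [0.374 0.154 0.03 ]
weldment_mid 0.7 [161. 263.] 2887 [ 0.348 -0.043  0.03 ]
weldment_mid 0.67 [340. 142.] 4236 [0.552 0.151 0.043]
bolt_post 0.96 [284. 209.] 1110 [0.501 0.056 0.035]
stub 1067 [0.5555 0.1437 0.1124] circ 555.9 143.2 17.0
post 229 [0.494  0.0514 0.0998] circ 493.8 50.1 8.9
roof 4764 ((535.685791015625, 135.01144409179688), (121.96192932128906, 156.27584838867188), 8.255107879638672)
kerb/plate 21383 ((545.862060546875, 36.15419006347656), (209.0622100830078, 364.5716247558594), 8.548860549926758)
```

View pics/w1.png

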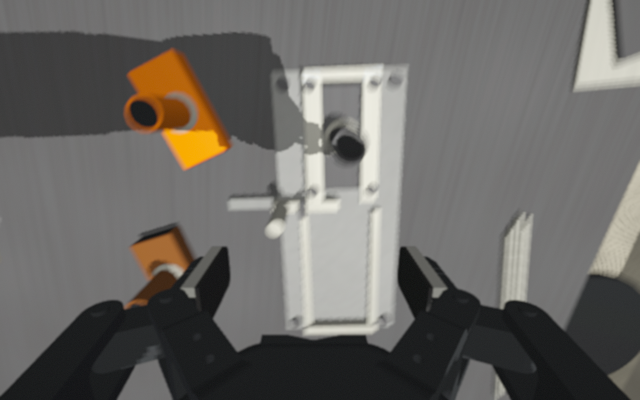

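The wrist view shows the bay's stub at (348,145), the post at (275,228) and the jig running vertically. Jig yaw is about 8.5°, the bolt is at about 12 mm, and the stub is at jig y of about 72 mm. These fit the given sizes. Next I'll grip the post along the bolt's direction, so the bolt centres itself in the gripper.

>>> step_arm --rows '[[[-24,-22,0],-1.5],[[-47,-43,0],-1.5],[[-47,-43,0],-1.5],[[-47,-43,40],-1.5],[[-47,-43,80],-1.5],[[-47,-43,115],-1.5],[[-47,-43,145],-1.5],[[-47,-43,165],-1.5],[[-47,-43,173],-1.5],[[-47,-43,173],-1.5]]' --claw -1

```text
clock: 3.85
eef_pos: [0.4927, 0.0478, 0.131]
tool_rot: [0.654, 0.756, -0.0, -0.0]
ft_force: [1.2, 0.3, 0.8]
grip_width: 0.0855
grasp_force: 0.0
```

>>> step_arm --rows '[[[0,0,0],0],[[0,0,0],0],[[0,0,0],0],[[0,0,0],0],[[0,0,0],0],[[0,0,0],0],[[0,0,0],0],[[0,0,0],0]]' --claw 1

```text
clock: 4.85
eef_pos: [0.4932, 0.0481, 0.1315]
tool_rot: [0.654, 0.756, 0.0, 0.0]
ft_force: [-0.8, 0.7, 5.2]
grip_width: 0.0167
grasp_force: 58.4
```

>>> step_arm --rows '[[[0,-7,0],0],[[0,-14,0],0],[[0,-21,0],0],[[0,-28,0],0],[[0,-34,0],0],[[0,-40,0],0],[[0,-45,0],0],[[0,-49,0],0],[[0,-51,0],0],[[0,-51,0],0]]'

```text
clock: 6.1
eef_pos: [0.4421, 0.0407, 0.1314]
tool_rot: [0.654, 0.756, 0.0, 0.0]
ft_force: [1.5, -0.0, 6.6]
grip_width: 0.0167
grasp_force: 59.5
```

>>> step_arm --rows '[[[0,0,0],0],[[0,0,0],0],[[0,0,0],0],[[0,0,0],0],[[0,0,0],0],[[0,0,0],0]]' --claw -1

```text
clock: 6.85
eef_pos: [0.4422, 0.0407, 0.1309]
tool_rot: [0.654, 0.756, -0.0, -0.0]
ft_force: [0.0, -0.1, 0.7]
grip_width: 0.0853
grasp_force: 0.0
```

>>> step_arm --rows '[[[0,0,-30],0],[[0,0,-70],0],[[0,0,-110],0],[[0,0,-150],-10],[[20,20,-170],-20],[[30,40,-170],-30],[[40,60,-170],-40],[[40,80,-170],-50],[[40,80,-170],-60],[[40,80,-170],-70],[[40,80,-170],-80],[[40,80,-170],-90]]'

```text
clock: 8.35
eef_pos: [0.5156, 0.0918, 0.3007]
tool_rot: [-0.075, 0.997, -0.0, -0.0]
ft_force: [-0.0, -0.3, 0.7]
grip_width: 0.0855
grasp_force: 0.0
```

```bash
sed -i 's/w1.png/w2.png/; s/near(.495,.0515,.025)/near(.443,.042,.025)/' c.py
cat >> c.py <<'E'
M=R.from_quat(o["tool_rot"]).as_matrix()
m=near(.557,.145,.03)&(q[:,2]>.106)&(q[:,2]<.12); (x,y),r=cv2.minEnclosingCircle((q[m][:,:2]*1000).astype(np.float32))
print("stub in tool mm",(M.T@(np.array([x,y,112])-1000*o["eef_pos"])).round(1))
E
python3 c.py
```

```text
8.35 [0.51555341 0.0918227  0.30073317] [[-0.9887, -0.1502, -0.0005], [-0.1502, 0.9887, -0.0001], [0.0005, -0.0, -1.0]] [0.18 0.29 0.06 1.34 0.   0.03]
jig 0.94 [255. 190.] 30328 [0.552 0.024 0.013]
jig 0.3 [352. 220.] 3834 [0.552 0.138 0.043]
weldment_mid 0.74 [386.  42.] 6984 [0.372 0.141 0.03 ]
weldment_mid 0.57 [354. 220.] 3914 [0.552 0.138 0.043]
stub 889 [0.554  0.1425 0.1124] circ 555.6 143.2 17.2
post 319 [0.4418 0.0428 0.1   ] circ 441.6 42.5 8.8
roof 4239 ((522.4344482421875, 233.7749481201172), (164.0464324951172, 377.4971923828125), 0.1801028996706009)
kerb/plate 28733 ((556.5616455078125, 192.9748077392578), (231.35409545898438, 688.7349243164062), 0.2971186935901642)
stub in tool mm [-47.4  44.8 188.7]
```

>>> step_arm --rows '[[[-24,23,0],0],[[-47,45,0],0],[[-47,45,0],0],[[-47,45,40],0],[[-47,45,80],0],[[-47,45,115],0],[[-47,45,145],0],[[-47,45,163],0],[[-47,45,169],0],[[-47,45,169],0]]'

```text
clock: 9.8
eef_pos: [0.5555, 0.1428, 0.1321]
tool_rot: [-0.072, 0.997, -0.0, -0.0]
ft_force: [0.0, -0.2, 0.7]
grip_width: 0.0854
grasp_force: 0.0
```

>>> step_arm --rows '[[[0,0,0],0],[[0,0,0],0],[[0,0,0],0],[[0,0,0],0],[[0,0,0],0],[[0,0,0],0],[[0,0,0],0]]' --claw 1

```text
clock: 10.68
eef_pos: [0.5562, 0.1432, 0.1327]
tool_rot: [-0.072, 0.997, 0.0, 0.001]
ft_force: [-0.3, -0.3, 5.1]
grip_width: 0.0329
grasp_force: 59.8
```

Gripped. Now I'll pull it out slowly, in two stages.

>>> step_arm --rows '[[[0,-4,0],0],[[0,-10,0],0],[[0,-17,0],0],[[0,-24,0],0],[[0,-32,0],0],[[0,-40,0],0],[[0,-48,0],0],[[0,-56,0],0],[[0,-64,0],0],[[0,-71,0],0],[[0,-76,0],0],[[0,-80,0],0]]'

```text
clock: 12.18
eef_pos: [0.5678, 0.0647, 0.1328]
tool_rot: [-0.073, 0.997, 0.001, 0.001]
ft_force: [-1.2, 3.7, 6.0]
grip_width: 0.0329
grasp_force: 60.3
```

>>> step_arm --rows '[[[0,-5,0],0],[[0,-13,0],0],[[0,-22,0],0],[[0,-32,0],0],[[0,-42,0],0],[[0,-53,0],0],[[0,-64,0],0],[[0,-75,0],0],[[0,-85,0],0],[[0,-94,0],0],[[0,-101,0],0],[[0,-105,0],0]]'

```text
clock: 13.68
eef_pos: [0.5829, -0.0394, 0.1328]
tool_rot: [-0.073, 0.997, 0.001, 0.001]
ft_force: [-0.5, 3.4, 5.7]
grip_width: 0.0333
grasp_force: 60.4
```

>>> step_arm --rows '[[[0,0,0],0],[[0,0,0],0],[[0,0,0],0],[[0,0,0],0],[[0,0,0],0],[[0,0,0],0]]' --claw -1

```text
clock: 14.42
eef_pos: [0.5824, -0.0399, 0.1319]
tool_rot: [-0.072, 0.997, -0.0, -0.0]
ft_force: [0.2, -0.7, -0.7]
grip_width: 0.0855
grasp_force: 0.0
```

>>> step_arm --rows '[[[0,0,-20],0],[[0,0,-50],0],[[0,0,-90],0],[[0,0,-130],0],[[0,0,-170],0],[[0,50,-170],0],[[0,80,-170],0],[[0,80,-170],0]]'

```text
clock: 15.42
eef_pos: [0.5705, 0.0411, 0.3021]
tool_rot: [-0.074, 0.997, 0.0, 0.0]
ft_force: [0.2, -0.7, -0.1]
grip_width: 0.0854
grasp_force: 0.0
```

```bash
cat > d.py <<'E'
from h import *
o=bot.get_obs(); print(o["clock"],o["eef_pos"],o["ft_force"])
J=np.array([.5666,.072]); a=np.radians(8.5); Rj=np.array([[np.cos(a),-np.sin(a)],[np.sin(a),np.cos(a)]])
for c in ["top","wrist"]:
    P=bot.camera_params(c); I,D=bot.camera(c)
    if c=="wrist": cv2.imwrite("pics/w3.png",I[:,:,::-1])
    v,u=np.nonzero(D>0); q=deproj(c,np.c_[u,v],D[v,u],P)
    for n,x,y,lo,hi in (("stub",.583,-.04,.105,.122),("post",.442,.042,.094,.106)):
        m=(np.hypot(q[:,0]-x,q[:,1]-y)<.05)&(q[:,2]>lo)&(q[:,2]<hi)
        if m.sum()>5:
            (X,Y),r=cv2.minEnclosingCircle((q[m][:,:2]*1000).astype(np.float32)); print(c,n,m.sum(),round(X),round(Y),round(r,1),"z",np.median(q[m][:,2]).round(4),"jig mm",(1000*Rj.T@(np.array([X,Y])/1000-J)).round(1))
E
python3 d.py
```

```text
15.425 [0.57047141 0.04112094 0.30213249] [ 0.1671477  -0.6771196  -0.05038639]
top stub 97 581 -40 17.0 z 0.1132 jig mm [  -2.3 -112.7]
wrist stub 1013 583 -39 16.9 z 0.1123 jig mm [  -0.7 -112.4]
wrist post 383 441 42 9.0 z 0.0997 jig mm [-128.3  -11.2]
```

View pics/w3.png

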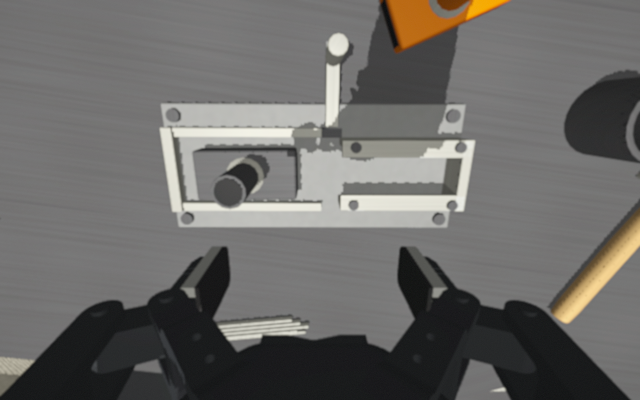

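The weldment stands upright in the tray (stub at (232,188)), clear of the mouth. The bolt is fully back, with its post at (338,45), and the gripper touches nothing.

```bash
python3 -c "from workcell import bot; print(bot.job_done())"
```

```text
the job is handed in; nothing more can be done
None
```

The job is handed in, with no verdict returned: the bolt is drawn back about 65 mm, and the weldment stands upright in the tray with its stub's axis about 112 mm out from the mouth; the arm went nowhere near the bystanders, though I didn't re-measure them.

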